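# Push a rubber heel under the spring flap of the heel bin

## Task

Put the black rubber heel lying in the lane away into the heel bin: with one fingertip press the bin's ribbed thumb plate down and hold it, so that the spring flap stays open, and meanwhile push the heel along the lane with the other fingertip, under the flap, until it drops to the bin's floor. Then come away and let the flap close. Only push the heel, never pick it up, and leave the other things on the bench where they are.

Things in the scene. Friction and masses are not known exactly. Their poses are not given: they have to be found in the camera images.
- heel_bin: Fixed grey heel bin with a loading apron. Origin on the bench under the mouth, mid-lane; x runs along the lane into the bin (away from the robot), y left, z up. In this frame (mm): apron deck, z 40, from x -160 to -16; bin behind it, inside x -16 to 80, y -31 to 31, smooth steel floor z 22, walls up to z 55. The flap is on top of the bin, its thumb plate on the right (-y) of the apron.
- lane_mouth (a point): The mouth: mid-lane point on deck level (z 40 mm), where the flap's tongue bars the lane (tongue x 0 to 4 mm of the bin's frame). The lane leads to it between two aluminium rails 62 mm apart inside, 5 mm thick, 10 mm high over the deck. The deck ends 16 mm before this point in a step 18 mm down to the bin floor, so a heel pushed with its rear end past the step drops in.
- flap (a joint): Aluminium spring flap, a rocker on an axle along the bin's x at y -45, z 44 mm of its frame. 0 = shut, 0.42 rad = fully open (stop); it springs shut when let go. Left of the axle a cover lies over the bin (x 0 to 83 mm, left edge y 34), right of it is the thumb plate: pressing that down opens the flap. Open beyond 0.30 rad the tongue clears the heel; fully open the cover rises to z 93 mm.
- tongue (a point): Middle of the lower edge of the flap's tongue, which hangs from the cover's front edge (26 mm wide, bin y 6 to 32 mm) to 2 mm over the deck when shut and bars the lane. Pushing along the lane does not move it. It rises with the flap; a finger pushing the heel must stop short of it.
- thumb_plate (a point): Middle of the top of the thumb plate: flat, ribbed, 135 mm long (bin x -130 to 5 mm), 50 mm wide (y -52 to -102). Shut, it slopes up to the right, this point about 60 mm over the bench. Pressed fully down (13 mm, about 5 N) it is level, 47 mm over the bench, 7 mm over the deck: one fingertip can slide along it while the other, at equal height, stands in the lane.
- heel_centre (a point): Black rubber shoe heel, loose, flat on the apron in the lane: D-shaped, 58 mm long, 56 wide, 16 thick, 50 g. This point is half-way up, at the centre of the round part (radius 28 mm). x points to its straight edge, 30 mm ahead, towards the mouth; the round end, to be pushed, is 28 mm behind.
- cream_tin: Bystander: flat round steel tin, 72 mm across, 26 mm high, on the bench left of the apron. Origin under its centre.
- small_heel: Bystander: small black rubber block 32 x 34 x 12 mm on the bench left of the apron. Origin under its centre.
- shoe_brush: Bystander: shoe brush, wooden back, black bristles, 150 x 50 x 40 mm, behind the bin. Origin under its centre.
- hammer: Bystander: hammer 260 mm long lying on the right of the bench.
- glue_bottle: Bystander: white bottle 52 mm across, 130 mm high, right of the bench. Origin under its centre.
- nail_jar: Bystander: glass jar 60 mm across, 75 mm high, left of the bench. Origin under its centre.
- shoe_last: Bystander: wooden shoe last about 190 x 60 x 70 mm, left of the bench. Origin on its underside.
Not all that is in view belongs to the job. What is shaped like the part that bears heel_centre but brown or white is not meant.

How it is judged:
By the outcome, as a careful person would: the job done as asked, in the order asked, and still so for the second after the job is handed in, with the robot touching nothing.
It also fails if it takes over 38 s, if anything falls off the work surface, if the arm or the gripper's body presses on something with over 40 N, if the wrist force passes 120 N, or if a joint passes its speed limit or range.

## Robot

A 6-joint arm with a two-finger parallel gripper is mounted at the origin on the work surface. World frame = base frame: x ahead of the robot, y to its left, z up, the work surface at z = 0. Lengths are in m, angles in degrees, forces in N, time in s.
With the tool pointing down it reaches from about 0.4 to 0.825 m from the base axis. Payload 7 kg.
Tool frame: the origin (TCP) lies between the finger pads; the fingertips stand 19 mm ahead of it and the grasp point (between the pads) is the TCP; x points along the fingers, y is the direction in which the jaws open and shut, and the axes are right-handed (so a half turn about x gives the same grasp; the last joint's range is limited). The gripper opens to 88 mm and grips with 3 to 60 N. Pads are 19 mm wide; open, the fingers measure 130 mm over their backs; the gripper's body (78 mm by 193 mm) begins 47 mm behind the grasp point.
Start: joints at [-46.576, 20.546, 0.682, 0, -70.136, -16.507], TCP at [0.306, -0.602, 0.246] pointing down, gripper open.
Joint ranges: [-176.03, 176.03], [-82.01, 121.73], [-58.28, 71.71], [-173.87, 95.51], [-174.79, -0.11], [-173.66, 173.66]. Speed limits (degrees/s): [136.94, 136.94, 172.46, 180, 180, 180].

## Interface

Orientations are given as [roll, pitch, yaw] about the fixed x, y, z axes, in that order (R = Rz(yaw) Ry(pitch) Rx(roll)).
In Python, from plant import r gives the robot as it stands.
- The arm moves only by the tool send_rows, never from a script. Its argument "plan" is a list of rows, each a list of 2 entries, a list of its own where there are three numbers: the shift along the tool's x, y, z scaled (see below), then the turn, a rotation vector about the tool's x, y, z scaled (see below). A call has exactly 5 rows; each row is the pose to reach, as a shift and turn from the pose measured when the call began, along the tool's axes at that moment; what a row does not reach only later rows make up. The controller multiplies each number of a shift by 0.15 m and each number of a turn by pi/4 rad. A row lasts 1/10 s, in which the tool goes at most 50 mm and 8.59 degrees, less where a joint would pass 70% of its speed; a pose out of reach is approached as far as the arm can. A call with a number of a shift or a turn outside -1 to 1 is refused whole. A call with a gripper value outside its range is refused whole. "jaw" is the opening, from -1 (shut) to 1 (fully open), so that 0 is half open, set as the call begins (left out, the last holds). The fingers move at their own pace and stop on an object; "force" is the grip in N (left out, the last holds). Time passes only in rows, so rows that repeat a pose let the fingers close, or fill a call up. It gives the time, the measured TCP pose, the force and the opening at its end, in the units of the state.
- r.get_state(): the state, without advancing time (a new reading comes with each control period).
- r.capture(name): name is "scene" or "top"; returns a dict with "color" (400x640x3 uint8, red, green, blue), "range_z" (400x640 float32, m along the optical axis (not along the pixel's ray), 0 where there is no reading), "mtx" (3x3 intrinsics, pixels), "pose" (4x4, takes a point from camera to world coordinates). Camera axes: x right, y down, z forward; pixel columns grow to the right and rows downward; lengths in m; the calibration is good to about 2 mm. A picture is of the moment at which its call begins.
- r.close_job(): hands the job in, once; it reports no verdict.
Trained networks look in a picture, given as the dict that the camera call returned (one of the last four; its "shot" number tells which), for a name from the list of things; names that differ only in an ending like _2 or _b are one class to them, and where a whole thing is asked for, a point or a joint stands for the part that bears it (a point fixed in the world has none). Each returns a list of dicts, best first, with "score" (0 to 1); they miss things now and then, are a little off and sometimes report something else, mostly with a low value. They report only what shows in the picture. A call takes as long as a camera call. They do not tell look-alikes from the thing itself.
- r.find_in(picture, target): "uv" ([column, row] in pixels, amid what is visible of it).
- r.trace(picture, target): "mask" (400x640 bool, what is visible of it) and "uv" ([column, row] in pixels, amid what is visible of it).
The state is a dict: "time_s": time; "joints": joint angles; "qd": joint speeds; "joint_torque": joint torques, N m; "tcp_pos": TCP position; "eef_rot": TCP orientation; "contact_force": force on the tool from outside, world axes, zero at the start; "moment": the same for the moment, N m; "gripper_width": finger opening in m.
Only numpy, scipy, OpenCV 4.12 (cv2) and the standard library are available. Lean on these libraries where they do the work, as an engineer would, in place of code of your own. Each camera call takes 0.05 s, during which the arm holds its last target. There are 200 camera calls.

## Working session

There is one attempt and no reset: what is moved stays moved. The work goes in short steps, Python scripts to look and compute and a tool call to move; the robot and the scene stay as the last step left them, time stands still between calls to the robot, and variables do not carry over. Pictures are saved under pics/ and viewed, about 8 in all and at most 12, crops included, and the job is handed in when it is done.

Besides the shell and the picture viewer there is one more tool, called after ">>>" as name([rows], argument=value, ...), one row to a line, values as JSON. send_rows: Moves the arm, as the interface text tells. Its arguments: {"type":"object","properties":{"plan":{"type":"array"},"jaw":{"type":"number"},"force":{"type":"number"}},"required":["plan"]}

```bash
ls; mkdir -p pics
cat > h.py <<'E'
import numpy as np, cv2
from plant import r
def w(p,uv,z=None):
    K=p['mtx'];T=p['pose'];u,v=uv
    d=np.linalg.inv(K)@[u,v,1]
    if z is None:
        s=p['range_z'][int(round(v)),int(round(u))]
    else:
        s=(z-T[2,3])/(T[:3,:3]@d)[2]
    return T[:3,:3]@(d*s)+T[:3,3]
def cloud(p):
    v,u=np.mgrid[0:400,0:640];d=np.stack([u,v,np.ones_like(u)],-1)@np.linalg.inv(p['mtx']).T
    return (d*p['range_z'][...,None])@p['pose'][:3,:3].T+p['pose'][:3,3]
def save(n,im): cv2.imwrite('pics/'+n+'.png',np.ascontiguousarray(im[...,::-1]))
E
python3 - <<'E'
from h import *
s=r.get_state();print({k:np.round(v,3) for k,v in s.items()})
for n in('scene','top'):
    p=r.capture(n);save(n,p['color']);print(n,np.round(p['pose'],3).tolist())
    for t in['heel_centre','thumb_plate','tongue','heel_bin','flap','small_heel','cream_tin','lane_mouth']:
        try:
            for d in r.find_in(p,t)[:4]:print(t,np.round(d['uv']),round(d['score'],2),np.round(w(p,d['uv']),3))
        except Exception as e:print(t,e)
E
```

```text
pics
{'time_s': np.float64(0.0), 'joints': array([-4.6577e+01,  2.0592e+01,  6.3200e-01, -2.1000e-02, -7.0136e+01,
       -1.6509e+01]), 'qd': array([ 0.021, -0.043, -0.02 ,  0.063,  0.05 , -0.077]), 'joint_torque': array([ 1.0000e-03, -5.8272e+01,  2.9306e+01,  6.9970e+00,  7.0000e-03,
       -0.0000e+00]), 'tcp_pos': array([ 0.305, -0.601,  0.245]), 'eef_rot': array([ 95.001,  89.903, 121.909]), 'contact_force': array([ 0.306,  0.054, -0.705]), 'moment': array([ 0.003, -0.043, -0.009]), 'gripper_width': np.float64(0.088)}
scene [[-0.34, 0.788, -0.514, 1.191], [0.94, 0.279, -0.194, 0.248], [-0.01, -0.549, -0.836, 1.073], [0.0, 0.0, 0.0, 1.0]]
heel_centre [275. 214.] 0.84 [ 0.631 -0.116  0.017]
heel_centre [330. 166.] 0.76 [ 0.374 -0.01   0.016]
heel_centre [333. 202.] 0.65 [0.546 0.058 0.057]
thumb_plate [318. 213.] 0.87 [0.606 0.026 0.061]
tongue [322. 214.] 0.79 [0.607 0.041 0.061]
heel_bin [324. 213.] 0.91 [0.598 0.047 0.059]
heel_bin [217. 156.] 0.57 [ 0.475 -0.42   0.021]
flap [316. 213.] 0.56 [0.604 0.019 0.052]
small_heel [361. 195.] 0.65 [0.456 0.133 0.01 ]
small_heel [311. 261.] 0.26 [0.763 0.061 0.042]
lane_mouth [322. 209.] 0.93 [0.577 0.033 0.045]
top [[-0.028, -0.995, 0.098, 0.468], [-1.0, 0.028, -0.003, 0.028], [0.0, -0.098, -0.995, 1.139], [0.0, 0.0, 0.0, 1.0]]
heel_centre [337. 270.] 0.85 [ 0.368 -0.022  0.015]
heel_centre [309. 209.] 0.68 [0.551 0.056 0.06 ]
heel_centre [367. 187.] 0.55 [0.468 0.028 1.139]
thumb_plate [325. 186.] 0.8 [0.624 0.006 0.001]
tongue [326. 189.] 0.95 [0.609 0.006 0.058]
heel_bin [472. 237.] 0.75 [ 0.455 -0.432  0.027]
heel_bin [320. 202.] 0.71 [0.573 0.024 0.042]
flap [321. 192.] 0.95 [0.602 0.019 0.049]
small_heel [280. 241.] 0.42 [0.458 0.147 0.017]
cream_tin [273. 201.] 0.96 [0.579 0.165 0.027]
lane_mouth [316. 207.] 0.6 [0.557 0.034 0.055]
```

Run:
```python
import cv2
a=cv2.imread('pics/top.png');cv2.imwrite('pics/topc.png',cv2.resize(a[130:300,230:430],None,fx=3.5,fy=3.5,interpolation=cv2.INTER_CUBIC))
```

```text
(no output)
```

View pics/top.png

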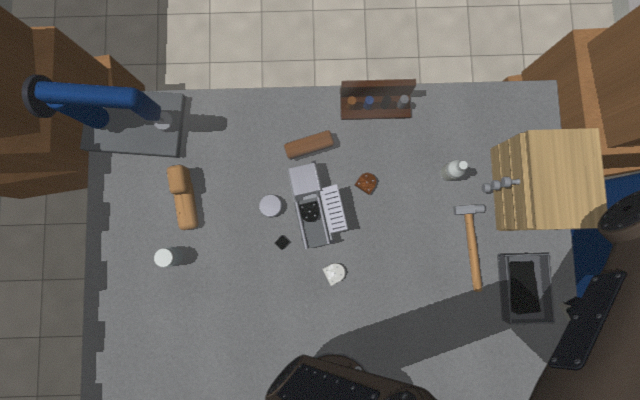

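View pics/topc.png

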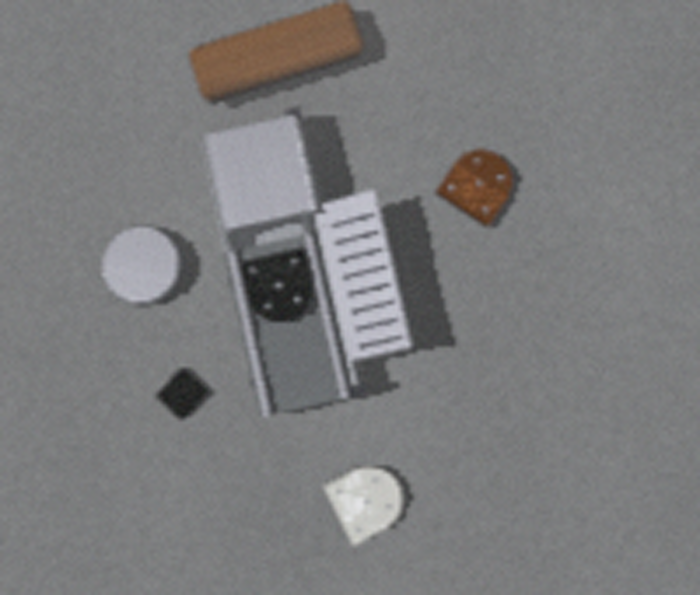

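The top view shows three heel shapes: black in the lane at (309,209), white on the bench at (337,270), and brown at (367,183). The black one in the lane is the one meant. Its straight edge already faces the tongue, and the thumb plate is right of it at about (334,209). Next I fit the bin frame.

```bash
cat > fit.py <<'E'
from h import *
from scipy.optimize import least_squares
# crop corner pixels (3.5x, offset 230,130) with bin-frame points (mm)
C=[((267,413),(-160,33.5,50)),((350,397),(-160,-33.5,50)),((410,347),(-130,-100,69)),((358,357),(-130,-52,47)),((375,192),(5,-100,69)),((207,132),(83,34,57)),((297,115),(83,-34,57))]
p=r.capture('top')
W=np.array([w(p,(230+(u+.5)/3.5-.5,130+(v+.5)/3.5-.5),q[2]/1e3) for (u,v),q in C]);Q=np.array([q for _,q in C])/1e3
def T(a): c,s=np.cos(a[2]),np.sin(a[2]);return Q[:,:2]@np.array([[c,s],[-s,c]])+a[:2]
o=least_squares(lambda a:(T(a)-W[:,:2]).ravel(),[.57,.03,.1],loss='soft_l1',f_scale=.003)
print(o.x,np.degrees(o.x[2]));print(np.round((T(o.x)-W[:,:2])*1e3,1))
a=o.x
for n in('top','scene'):
    p=r.capture(n);X=cloud(p);c,s=np.cos(a[2]),np.sin(a[2])
    B=(X[...,:2]-a[:2])@np.array([[c,-s],[s,c]]);B=np.dstack([B,X[...,2]])*1e3
    k=p['color'].max(-1)<50
    m=k&(abs(B[...,1])<45)&(B[...,0]>-165)&(B[...,0]<20)&(B[...,2]>35)&(B[...,2]<70)&(p['range_z']>0)
    h=B[m];print(n,'heel',len(h),np.round(np.percentile(h,[2,50,98],0),1).tolist())
    for nm,x0,x1,y0,y1 in[('deck',-150,-95,-25,25),('plateR',-120,0,-98,-85),('plateL',-120,0,-68,-56),('cover',20,70,-20,20),('railL',-150,-20,31,36),('railR',-150,-20,-36,-31)]:
        m=(B[...,0]>x0)&(B[...,0]<x1)&(B[...,1]>y0)&(B[...,1]<y1)&(p['range_z']>0);print(nm,m.sum(),np.round(np.percentile(B[m][:,2],[10,50,90]),1))
    m=(B[...,2]>38)&(B[...,2]<90)&(abs(B[...,0])<200)&(abs(B[...,1])<115)&(B[...,0]<85);g=B[m];print('ext',np.round(np.percentile(g,[.5,99.5],0),1).tolist())
    m2=m&(B[...,0]<-20)&(B[...,0]>-120);print('y ext',np.round(np.percentile(B[m2][:,1],[.5,99.5]),1))
    d=r.trace(p,'heel_centre')
    for e in d:
        q=B[e['mask']];print(e['uv'],e['score'],np.round(np.median(q,0)),np.round(np.percentile(q,[3,97],0),1).tolist())
from scipy.spatial.transform import Rotation as Ro
st=r.get_state();print(np.round(Ro.from_euler('xyz',st['eef_rot'],degrees=True).as_matrix(),3))
E
python3 fit.py
```

```text
[0.60029835 0.06456007 0.17275023] 9.897859092329764
[[-0.3  1.2]
 [-0.1  5.3]
 [ 0.7 -4.5]
 [-0.8  0.1]
 [ 3.1 -6.1]
 [-0.5 -1.6]
 [-1.3  8.5]]
top heel 249 [[-83.5, -23.5, 52.6], [-57.4, 0.9, 57.1], [-33.5, 26.5, 61.4]]
deck 310 [38.4 41.  43.7]
plateR 135 [66.6 69.5 72.3]
plateL 168 [54.  57.4 60.7]
cover 225 [60.6 63.3 66.2]
railL 76 [40.5 49.8 53.8]
railR 70 [40.7 50.7 53.3]
ext [[-159.5, -93.6, 38.4], [81.2, 41.0, 72.1]]
y ext [-94.1  41.6]
[307.2, 207.6] 0.65 [-56.   2.  57.] [[-84.3, -22.9, 52.3], [-32.0, 28.1, 60.9]]
[335.9, 268.9] 0.53 [-249.  -34.   17.] [[-275.0, -59.8, 13.3], [-226.3, -9.5, 21.6]]
[367.9, 183.1] 0.52 [  -1. -185.   17.] [[-32.3, -212.0, 1.0], [25.1, -155.1, 21.2]]
scene heel 197 [[-81.5, -22.9, 45.4], [-51.5, 1.7, 55.5], [-30.9, 26.2, 60.0]]
deck 181 [37.6 40.3 42.6]
plateR 123 [-0.3 66.9 71.3]
plateL 134 [ 0.8 55.3 58.9]
cover 176 [59.7 61.9 64.4]
railL 44 [39.8 49.7 52.1]
railR 40 [42.1 50.  51.9]
ext [[-161.1, -94.1, 38.1], [81.9, 40.2, 71.5]]
y ext [-94.4  40.9]
[333.5, 203.4] 0.78 [-53.   4.  56.] [[-84.8, -22.2, 45.5], [-31.1, 29.5, 59.8]]
[274.5, 212.2] 0.64 [   1. -186.   15.] [[-32.7, -213.8, 2.0], [25.9, -153.4, 20.5]]
[333.7, 165.3] 0.46 [-248.  -33.   15.] [[-286.4, -63.9, -0.8], [-226.0, -3.8, 19.6]]
[443.5, 261.0] 0.38 [ 88. 362.  38.] [[-21.2, 341.2, 21.0], [155.3, 391.7, 72.5]]
[[-0.    -0.453  0.892]
 [ 0.     0.892  0.453]
 [-1.     0.    -0.   ]]
```

Run:
```python
from h import *
a=[0.6003,0.06456,0.17275];c,s=np.cos(a[2]),np.sin(a[2])
for n in('top','scene'):
    p=r.capture(n);X=cloud(p);B=(X[...,:2]-a[:2])@np.array([[c,-s],[s,c]]);B=np.dstack([B,X[...,2]])*1e3
    k=(B[...,2]>30)&(B[...,2]<90)&(abs(B[...,0])<200)&(abs(B[...,1])<115)&(p['range_z']>0)
    g=B[k];xs=np.arange(-150,80,15);L=[];R=[]
    for x in xs:
        y=np.sort(g[(abs(g[:,0]-x)<7.5)][:,1]);L.append(y[-2]);R.append(y[1])
    print(n,np.round(L,1),np.round(R,1))
    q=(xs<-20);print('slope deg L',np.degrees(np.polyfit(xs[q],np.array(L)[q],1)[0]));q=q&(xs>-125);print('R',np.degrees(np.polyfit(xs[q],np.array(R)[q],1)[0]))
    t=np.sort(g[abs(g[:,1]-4)<20][:,0]);print('x end',t[:4],t[-4:])
    col=p['color'].astype(int)
    dk=k&(B[...,0]<-90)&(B[...,0]>-155)&(col.max(-1)<130)
    print('deck y',np.round(np.percentile(B[dk&(abs(B[...,1])<45)][:,1],[2,98]),1))
```

```text
top [ 39.7  39.7  40.2  40.9  40.8  41.5  41.5  41.8  99.7  89.8 106.4 109.5
  39.2  39.8  39.8  40. ] [-50.2 -84.7 -94.6 -94.2 -94.6 -94.3 -93.7 -93.1 -92.7 -92.9 -92.6 -43.1
 -42.7 -42.1 -42.2 -41.6]
slope deg L 15.889864831494505
R 1.189652001798699
x end [-161.30119222 -160.80540159 -160.7549635  -160.64029108] [167.93190256 168.29059045 168.694      170.6813924 ]
deck y [-40.7  39.9]
scene [ 39.4  37.7  39.3  38.7  39.8  40.9  40.8  41.8 111.8  42.6  39.   37.4
  39.4  37.8  40.3  40.3] [-49.9 -94.3 -95.  -94.3 -94.2 -93.9 -94.1 -92.7 -93.4 -91.9 -92.7 -43.8
 -41.2 -40.1 -42.9 -39.8]
slope deg L 19.563657292919903
R 1.1071052079971162
x end [-164.59460985 -164.42593529 -163.4561662  -162.4364304 ] [166.87657975 166.89898744 167.01185497 167.37587567]
deck y [-40.7  30.6]
```

Line fits of the rails and plate give a yaw of about 11.0° and an origin near (0.5985, 0.0692). The heel spans x −86 to −29 in the bin frame. I'll set out with the jaw at 66 mm (lane finger at y≈0, plate finger at y≈−87).

>>> send_rows([
  [[0,0.2,0.13],[0.07,0,0]],
  [[0,0.4,0.27],[0.14,0,0]],
  [[0,0.6,0.4],[0.21,0,0]],
  [[0,0.8,0.53],[0.28,0,0]],
  [[0,1.0,0.67],[0.353,0,0]],
], jaw=0.5)

```text
time_s: 1.75
tcp_pos: [0.3271, -0.4213, 0.2456]
eef_rot: [-49.3, 90.0, -38.4]
contact_force: [1.0, 0.3, -0.4]
gripper_width: 0.0659
```

```bash
cat > go.py <<'E'
import sys
from h import *
from scipy.spatial.transform import Rotation as Ro
O=np.array([.5985,.0692]);Y=11.0
def info(tb,quiet=0):
    s=r.get_state();R=Ro.from_euler('xyz',s['eef_rot'],degrees=True).as_matrix()
    yaw=np.radians(Y);b=np.array([[np.cos(yaw),-np.sin(yaw)],[np.sin(yaw),np.cos(yaw)]])
    cur=np.r_[b.T@(s['tcp_pos'][:2]-O),s['tcp_pos'][2]-.019]*1e3
    print('t',round(float(s['time_s']),2),'bin pos (tip z)',np.round(cur,1),'F',np.round(s['contact_force'],1),'wid',round(float(s['gripper_width'])*1e3,1),'joints',np.round(s['joints'],0))
    yb=np.array([-np.sin(yaw),np.cos(yaw),0]);Rt=np.c_[[0,0,-1.],yb,np.cross([0,0,-1.],yb)]
    print('turn units',np.round(Ro.from_matrix(R.T@Rt).as_rotvec()/(np.pi/4),3))
    t=np.array(tb)/1e3;tw=np.r_[b@t[:2]+O,t[2]+.019]
    print('shift units',np.round(R.T@(tw-s['tcp_pos'])/.15,3))
if __name__=='__main__': info([float(v) for v in sys.argv[1:4]])
E
python3 go.py -110 -43.5 100
```

```text
t 1.75 bin pos (tip z) [-360.  -429.7  226.6] F [ 1.   0.3 -0.4] wid 65.9 joints [-31.   7. -17.   0. -66. -48.]
turn units [-0.003  0.     0.   ]
shift units [0.844 2.578 1.661]
```

>>> send_rows([
  [[0,0.2,0.13],[0,0,0]],
  [[0,0.4,0.26],[0,0,0]],
  [[0,0.6,0.39],[0,0,0]],
  [[0,0.8,0.52],[0,0,0]],
  [[0,1.0,0.65],[0,0,0]],
])

```text
time_s: 2.25
tcp_pos: [0.3949, -0.2543, 0.2459]
eef_rot: [-29.0, 89.9, -18.1]
contact_force: [1.0, -0.4, -0.2]
gripper_width: 0.0656
```

>>> send_rows([
  [[0,0.2,0.13],[0,0,0]],
  [[0,0.4,0.26],[0,0,0]],
  [[0,0.6,0.39],[0,0,0]],
  [[0,0.8,0.52],[0,0,0]],
  [[0,1.0,0.65],[0,0,0]],
])

```text
time_s: 2.75
tcp_pos: [0.4627, -0.0871, 0.2464]
eef_rot: [-16.8, 89.9, -5.9]
contact_force: [1.1, -0.2, -0.1]
gripper_width: 0.0658
```

```bash
python3 go.py -110 -43.5 100
```

```text
t 2.75 bin pos (tip z) [-163.1 -127.5  227.4] F [ 1.1 -0.2 -0.1] wid 65.8 joints [ 13.   1. -24.   0. -65. -93.]
turn units [-0.002  0.002  0.001]
shift units [0.85  0.561 0.352]
```

>>> send_rows([
  [[0.1,0.11,0.07],[0,0,0]],
  [[0.25,0.25,0.15],[0,0,0]],
  [[0.45,0.38,0.24],[0,0,0]],
  [[0.65,0.48,0.3],[0,0,0]],
  [[0.85,0.56,0.35],[0,0,0]],
])

```text
time_s: 3.25
tcp_pos: [0.4992, 0.0064, 0.1182]
eef_rot: [-7.3, 89.8, 3.6]
contact_force: [0.7, -0.3, -0.9]
gripper_width: 0.0657
```

```bash
python3 go.py -110 -43.5 75
python3 - <<'E'
from h import *
p=r.capture('scene');a=p['color'][150:260,260:400];A=cv2.resize(a,None,fx=3.6,fy=3.6,interpolation=cv2.INTER_CUBIC)
q=r.capture('top');b=q['color'][150:260,260:400];B=cv2.resize(b,None,fx=2.1,fy=3.6/3.6*2.1,interpolation=cv2.INTER_CUBIC)
B=np.pad(B,((0,A.shape[0]-B.shape[0]),(0,0),(0,0)));save('c1',np.hstack([A,B]))
E
```

```text
t 3.25 bin pos (tip z) [-109.5  -42.7   99.2] F [ 0.7 -0.3 -0.9] wid 65.7 joints [  23.   11.  -31.    0.  -48. -102.]
turn units [-0.001  0.004  0.001]
shift units [ 0.161 -0.005 -0.004]
```

View pics/c1.png

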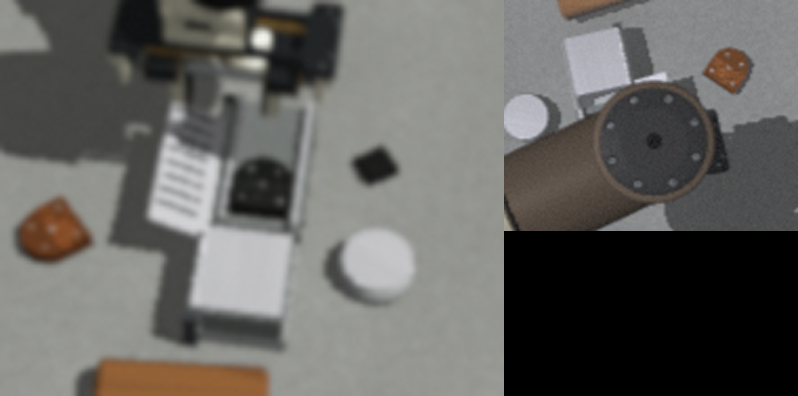

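Run:
```python
from h import *
from go import O
a=np.radians(11);b=np.array([[np.cos(a),-np.sin(a)],[np.sin(a),np.cos(a)]])
p=r.capture('scene');X=cloud(p);B=np.dstack([(X[...,:2]-O)@b,X[...,2]])*1e3
m=(B[...,2]>92)&(B[...,2]<150)&(B[...,0]<-80)&(B[...,0]>-140)&(abs(B[...,1]+43)<100)
g=B[m];
for z0 in range(92,150,8):
    q=g[(g[:,2]>=z0)&(g[:,2]<z0+8)]
    for nm,k in(('lane',q[:,1]>-43),('plate',q[:,1]<-43)):
        if k.sum(): print(z0,nm,k.sum(),'y',np.round(np.percentile(q[k][:,1],[5,95]),0),'xmax',np.round(np.percentile(q[k][:,0],[10,50,95])))
# rails/heel/plate again from this view
h=(p['color'].max(-1)<50)&(B[...,2]>46)&(B[...,2]<66)&(B[...,0]>-92)&(B[...,0]<5)&(abs(B[...,1])<40)
print('heel',np.round(np.percentile(B[h],[2,50,98],0),1).tolist())
```

```text
92 lane 2 y [-8. -5.] xmax [-106. -105. -103.]
100 lane 6 y [-8.  5.] xmax [-104. -102. -101.]
100 plate 10 y [-89. -75.] xmax [-108. -103. -100.]
108 lane 12 y [-7.  5.] xmax [-105. -102. -101.]
108 plate 8 y [-89. -75.] xmax [-110. -102. -101.]
116 lane 4 y [-8.  4.] xmax [-105. -102. -100.]
116 plate 10 y [-90. -76.] xmax [-107. -102. -101.]
124 lane 8 y [-9.  7.] xmax [-103. -101. -100.]
124 plate 7 y [-89. -76.] xmax [-106. -102. -101.]
132 lane 1 y [-9. -9.] xmax [-104. -104. -104.]
132 plate 7 y [-82. -75.] xmax [-109. -104. -100.]
140 plate 6 y [-80. -76.] xmax [-119. -114. -102.]
heel [[-79.9, -26.9, 48.3], [-51.1, -1.9, 56.1], [-30.4, 21.9, 61.3]]
```

>>> send_rows([
  [[0.08,0,0],[0,0.004,0]],
  [[0.16,0,0],[0,0.004,0]],
  [[0.2,0,0],[0,0.004,0]],
  [[0.25,0,0],[0,0.004,0]],
  [[0.28,0,0],[0,0.004,0]],
])

```text
time_s: 3.9
tcp_pos: [0.4978, 0.005, 0.0754]
eef_rot: [-159.7, 89.7, -148.7]
contact_force: [-0.0, -1.7, 3.0]
gripper_width: 0.0658
```

```bash
python3 go.py -110 -43.5 48
```

```text
t 3.9 bin pos (tip z) [-111.1  -43.8   56.4] F [-0.  -1.7  3. ] wid 65.8 joints [  23.   15.  -34.    0.  -42. -102.]
turn units [-0.001 -0.006  0.002]
shift units [0.056 0.002 0.007]
```

>>> send_rows([
  [[0.02,0,0],[0,-0.006,0]],
  [[0.035,0,0],[0,-0.006,0]],
  [[0.05,0,0],[0,-0.006,0]],
  [[0.06,0,0],[0,-0.006,0]],
  [[0.06,0,0],[0,-0.006,0]],
])

```text
time_s: 4.4
tcp_pos: [0.498, 0.0048, 0.0664]
eef_rot: [-82.8, 89.9, -71.9]
contact_force: [-0.0, -2.9, 4.1]
gripper_width: 0.066
```

```bash
python3 go.py -95 -43.5 47
python3 - <<'E'
from h import *
from go import O
a=np.radians(11);b=np.array([[np.cos(a),-np.sin(a)],[np.sin(a),np.cos(a)]])
p=r.capture('scene');X=cloud(p);B=np.dstack([(X[...,:2]-O)@b,X[...,2]])*1e3
g=B[(B[...,0]>5)&(B[...,0]<80)&(abs(B[...,1])<28)&(B[...,2]>50)];c=np.polyfit(g[:,1],g[:,2],1);print('cover angle',np.arctan(c[0]),'z at 34',np.polyval(c,34))
A=cv2.resize(p['color'][150:260,260:400],None,fx=4,fy=4,interpolation=cv2.INTER_CUBIC);save('c2',A)
E
```

```text
t 4.4 bin pos (tip z) [-111.   -44.    47.4] F [-0.  -2.9  4.1] wid 66.0 joints [  23.   15.  -34.    0.  -40. -102.]
turn units [-0.001  0.     0.002]
shift units [0.003 0.003 0.106]
cover angle 0.3816889904459529 z at 34 96.18040004237955
```

View pics/c2.png

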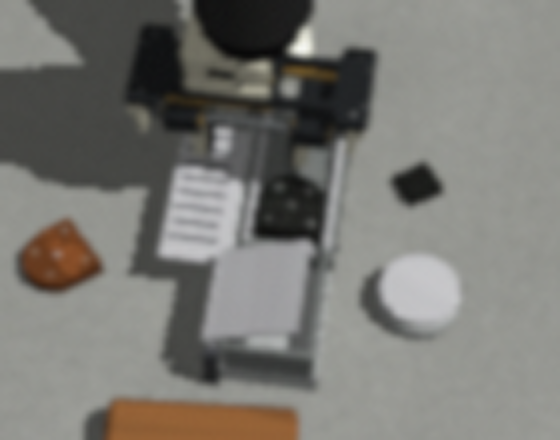

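The view shows the flap up (cover angle about 0.38–0.42 rad), the lane finger at about (300,160) standing in the lane behind the black heel, and the other finger on the plate. Next: push.

>>> send_rows([
  [[0.006,0,0.04],[0,0,0]],
  [[0.006,0,0.08],[0,0,0]],
  [[0.006,0,0.12],[0,0,0]],
  [[0.006,0,0.15],[0,0,0]],
  [[0.006,0,0.18],[0,0,0]],
])

```text
time_s: 4.95
tcp_pos: [0.5168, 0.0067, 0.065]
eef_rot: [-165.1, 89.1, -154.3]
contact_force: [-23.7, -6.8, 30.5]
gripper_width: 0.0655
```

```bash
cat > chk.py <<'E'
from h import *
from go import O
a=np.radians(11);b=np.array([[np.cos(a),-np.sin(a)],[np.sin(a),np.cos(a)]])
p=r.capture('scene');X=cloud(p);B=np.dstack([(X[...,:2]-O)@b,X[...,2]])*1e3
g=B[(B[...,0]>5)&(B[...,0]<80)&(abs(B[...,1])<28)&(B[...,2]>50)];c=np.polyfit(g[:,1],g[:,2],1);print('cover angle',np.arctan(c[0]))
h=(p['color'].max(-1)<50)&(B[...,2]>18)&(B[...,2]<66)&(B[...,0]>-95)&(B[...,0]<90)&(abs(B[...,1])<33)
if h.sum():print('heel',h.sum(),np.round(np.percentile(B[h],[2,50,98],0),1).tolist())
E
python3 go.py -50 -43.5 46.5; python3 chk.py
```

```text
t 4.95 bin pos (tip z) [-92.1 -45.7  46. ] F [-23.7  -6.8  30.5] wid 65.5 joints [  23.   17.  -31.    0.  -42. -102.]
turn units [-0.005 -0.019  0.005]
shift units [-0.008  0.016  0.28 ]
cover angle 0.3533657873028309
heel 177 [[-86.6, -27.6, 40.4], [-50.1, -7.8, 56.3], [-23.3, 21.4, 59.6]]
```

Force rose: the plate is on its stop, so the pressing gives friction. I'll ease up about 1.2 mm and continue.

>>> send_rows([
  [[-0.008,0.01,0],[0,-0.019,0]],
  [[-0.009,0.012,0.0],[0,-0.019,0]],
  [[-0.009,0.012,0.02],[0,-0.019,0]],
  [[-0.009,0.012,0.04],[0,-0.019,0]],
  [[-0.009,0.012,0.06],[0,-0.019,0]],
])

```text
time_s: 5.5
tcp_pos: [0.5247, 0.0101, 0.0658]
eef_rot: [-127.0, 89.7, -116.2]
contact_force: [-9.7, -1.6, 11.8]
gripper_width: 0.0658
```

```bash
python3 go.py -50 -43.5 47.3; python3 chk.py
```

```text
t 5.5 bin pos (tip z) [-83.7 -44.   46.8] F [-9.7 -1.6 11.8] wid 65.8 joints [  23.   18.  -31.    0.  -42. -102.]
turn units [-0.005 -0.004  0.005]
shift units [-0.004  0.004  0.225]
cover angle 0.34185068315101164
heel 146 [[-84.6, -26.8, 40.3], [-47.4, -6.8, 56.3], [-26.4, 21.0, 59.6]]
```

>>> send_rows([
  [[-0.003,0.004,0.04],[0,-0.004,0]],
  [[-0.003,0.004,0.08],[0,-0.004,0]],
  [[-0.003,0.004,0.12],[0,-0.004,0]],
  [[-0.003,0.004,0.15],[0,-0.004,0]],
  [[-0.003,0.004,0.18],[0,-0.004,0]],
])

```text
time_s: 6.05
tcp_pos: [0.5482, 0.0145, 0.0657]
eef_rot: [-145.8, 89.5, -135.1]
contact_force: [-13.0, -3.0, 16.0]
gripper_width: 0.0657
```

```bash
python3 go.py -21 -43.5 47.2; python3 chk.py
python3 - <<'E'
from h import *
p=r.capture('scene');A=cv2.resize(p['color'][150:260,260:400],None,fx=4,fy=4,interpolation=cv2.INTER_CUBIC);save('c3',A)
E
```

```text
t 6.05 bin pos (tip z) [-59.8 -44.1  46.7] F [-13.  -3.  16.] wid 65.7 joints [  22.   20.  -28.    0.  -43. -102.]
turn units [-0.007 -0.01   0.007]
shift units [-0.006  0.005  0.258]
cover angle 0.28519727465226996
heel 73 [[-60.7, -26.4, 38.9], [-34.0, -8.6, 56.0], [6.3, 23.3, 59.8]]
```

View pics/c3.png

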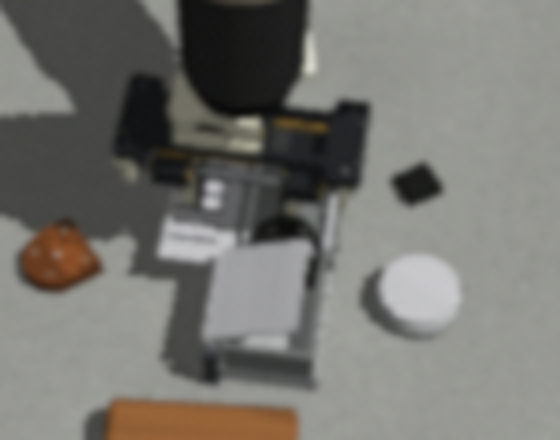

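The cover is still fully up (same place as before) and the heel is sliding under it, now at about (285,235). I'll carry on.

>>> send_rows([
  [[-0.005,0.004,0.04],[0,-0.01,0]],
  [[-0.005,0.004,0.08],[0,-0.01,0]],
  [[-0.005,0.004,0.12],[0,-0.01,0]],
  [[-0.005,0.004,0.15],[0,-0.01,0]],
  [[-0.005,0.004,0.17],[0,-0.01,0]],
])

```text
time_s: 6.65
tcp_pos: [0.5723, 0.0196, 0.0658]
eef_rot: [-121.0, 89.6, -110.4]
contact_force: [-10.3, -1.8, 13.1]
gripper_width: 0.0655
```

```bash
python3 go.py -21 -43.5 47.2; python3 chk.py
```

```text
t 6.65 bin pos (tip z) [-35.2 -43.7  46.8] F [-10.3  -1.8  13.1] wid 65.5 joints [  22.   21.  -25.    0.  -44. -101.]
turn units [-0.007 -0.004  0.007]
shift units [-0.003  0.002  0.094]
cover angle -1.429459580862762
heel 21 [[-79.3, -29.0, 35.1], [-21.3, 20.8, 42.9], [25.2, 23.7, 60.4]]
```

>>> send_rows([
  [[-0.004,0.003,0.03],[0,-0.005,0]],
  [[-0.004,0.003,0.055],[0,-0.005,0]],
  [[-0.004,0.003,0.08],[0,-0.005,0]],
  [[-0.004,0.003,0.1],[0,-0.005,0]],
  [[-0.004,0.003,0.115],[0,-0.005,0]],
])

```text
time_s: 7.2
tcp_pos: [0.5804, 0.0208, 0.065]
eef_rot: [-159.7, 88.9, -149.2]
contact_force: [-34.6, -0.4, 33.1]
gripper_width: 0.0657
```

```bash
python3 go.py -16 -43.5 47.2; python3 chk.py;  python3 - <<'E'
from h import *
p=r.capture('scene');A=cv2.resize(p['color'][180:250,290:370],None,fx=7,fy=7,interpolation=cv2.INTER_CUBIC);save('c4',A)
E
```

```text
t 7.2 bin pos (tip z) [-27.  -44.1  46. ] F [-34.6  -0.4  33.1] wid 65.7 joints [  21.   22.  -23.    0.  -45. -101.]
turn units [-0.012 -0.023  0.008]
shift units [-0.009  0.004  0.073]
cover angle -0.9618006155371942
heel 25 [[-87.0, -27.0, 36.2], [17.3, 20.9, 42.5], [34.6, 24.7, 54.9]]
```

View pics/c4.png

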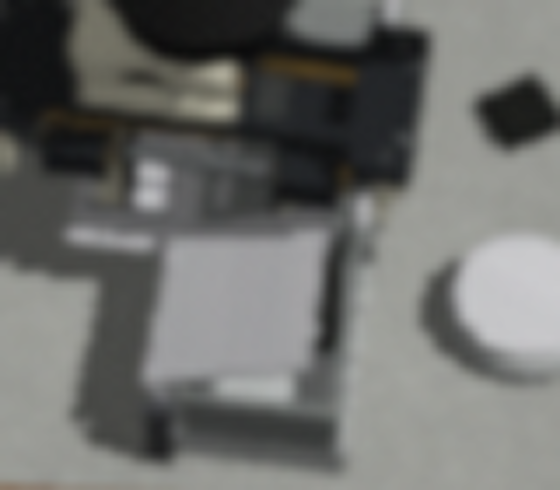

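Friction and coupling pulled the tip down onto the stop again (commanded 47.4 mm, measured 46.0 mm). I'll ease up first, then go the last few mm.

>>> send_rows([
  [[-0.012,0.004,0],[0,-0.02,0]],
  [[-0.014,0.004,0.01],[0,-0.023,0]],
  [[-0.014,0.004,0.025],[0,-0.023,0]],
  [[-0.014,0.004,0.04],[0,-0.023,0]],
  [[-0.014,0.004,0.05],[0,-0.023,0]],
])

```text
time_s: 7.8
tcp_pos: [0.5887, 0.023, 0.0669]
eef_rot: [-82.1, 89.6, -71.6]
contact_force: [-2.8, -0.3, 3.3]
gripper_width: 0.0658
```

```bash
python3 go.py -16 -43.5 47.5; python3 chk.py
```

```text
t 7.8 bin pos (tip z) [-18.4 -43.4  47.9] F [-2.8 -0.3  3.3] wid 65.8 joints [  21.   22.  -23.    1.  -45. -101.]
turn units [-0.011  0.001  0.009]
shift units [ 0.002 -0.     0.016]
cover angle -0.9240341076097327
heel 20 [[-82.1, -30.0, 29.8], [-11.9, 4.3, 38.7], [42.1, 24.7, 42.6]]
```

Run:
```python
from h import *
from go import O
a=np.radians(11);b=np.array([[np.cos(a),-np.sin(a)],[np.sin(a),np.cos(a)]])
p=r.capture('scene');X=cloud(p);B=np.dstack([(X[...,:2]-O)@b,X[...,2]])*1e3
h=(B[...,0]>-30)&(B[...,0]<80)&(B[...,1]<36)&(B[...,1]>-25)&(B[...,2]<60)&(p['color'].max(-1)<80)
for v,u in np.argwhere(h): print(u,v,np.round(B[v,u]),p['color'][v,u].max(),end=' | ')
A=cv2.resize(p['color'][190:250,295:365],None,fx=8,fy=8,interpolation=cv2.INTER_CUBIC);A=np.clip(A.astype(float)*1.6,0,255).astype(np.uint8);save('c5',A)
```

```text
325 210 [-28. -23.  41.] 68 | 327 210 [-28. -16.  43.] 66 | 338 215 [-20.  22.  32.] 68 | 339 215 [-19.  25.  35.] 78 | 338 216 [-21.  22.  24.] 69 | 339 216 [-20.  25.  27.] 79 | 337 220 [ 2. 21. 37.] 73 | 337 221 [ 7. 22. 38.] 61 | 338 221 [ 5. 25. 36.] 70 | 337 222 [11. 22. 39.] 49 | 338 222 [ 9. 25. 36.] 67 | 337 223 [16. 23. 41.] 42 | 338 223 [12. 26. 35.] 67 | 336 224 [19. 20. 40.] 76 | 337 224 [19. 23. 41.] 39 | 338 224 [16. 26. 36.] 68 | 336 225 [23. 20. 40.] 67 | 337 225 [22. 23. 39.] 38 | 338 225 [20. 27. 36.] 71 | 336 226 [27. 21. 40.] 64 | 337 226 [25. 24. 37.] 40 | 338 226 [25. 27. 39.] 74 | 336 227 [28. 21. 36.] 67 | 337 227 [29. 24. 38.] 42 | 338 227 [27. 28. 36.] 78 | 336 228 [33. 22. 39.] 66 | 337 228 [33. 25. 39.] 46 | 336 229 [37. 22. 39.] 52 | 337 229 [37. 25. 39.] 50 | 336 230 [42. 23. 41.] 39 | 337 230 [41. 26. 40.] 54 | 335 231 [44. 20. 37.] 74 | 337 231 [44. 26. 38.] 57 | 335 232 [43. 20. 30.] 65 | 336 232 [43. 23. 30.] 36 | 337 232 [43. 26. 31.] 63 | 335 233 [43. 20. 22.] 66 | 336 233 [44. 23. 25.] 55 | 335 240 [80. 24. 45.] 69 | 322 241 [ 79. -17.  25.] 62 | 320 242 [ 80. -23.  16.] 76 | 325 242 [80. -7. 22.] 67 | 335 242 [79. 25. 29.] 59 |
```

View pics/c5.png

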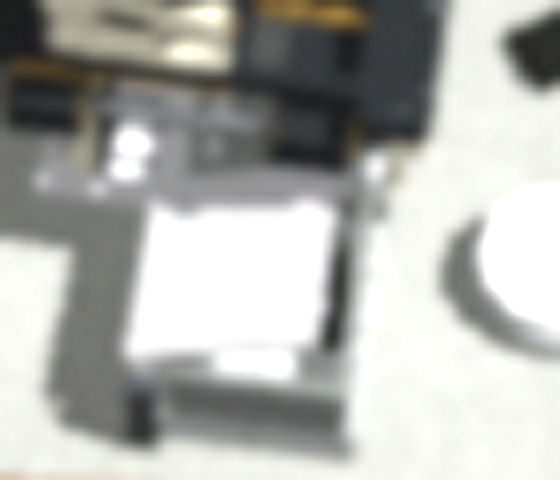

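The heel's top reads a flat z≈39 mm from x 10 to 44, and floor plus thickness is 38. So it lies flat on the floor with its front at 44 and rear at about −14, past the step. I'll back off along the plate, then lift.

>>> send_rows([
  [[0,0,-0.04],[0,0,0]],
  [[0,0,-0.09],[0,0,0]],
  [[0,0,-0.14],[0,0,0]],
  [[0,0,-0.18],[0,0,0]],
  [[0,0,-0.2],[0,0,0]],
])

```text
time_s: 8.4
tcp_pos: [0.5587, 0.0175, 0.0672]
eef_rot: [-72.5, 89.6, -62.0]
contact_force: [1.9, 0.5, 3.8]
gripper_width: 0.0656
```

>>> send_rows([
  [[-0.03,0,0],[0,0,0]],
  [[-0.07,0,0],[0,0,0]],
  [[-0.11,0,0],[0,0,0]],
  [[-0.16,0,0],[0,0,0]],
  [[-0.25,0,0],[0,0,0]],
])

```text
time_s: 8.9
tcp_pos: [0.5577, 0.0173, 0.1044]
eef_rot: [-93.9, 89.6, -83.4]
contact_force: [-0.1, 0.4, -0.5]
gripper_width: 0.0657
```

>>> send_rows([
  [[-0.2,0,0],[0,0,0]],
  [[-0.4,0,-0.1],[0,0,0]],
  [[-0.6,-0.2,-0.2],[0,0,0]],
  [[-0.8,-0.4,-0.3],[0,0,0]],
  [[-0.9,-0.6,-0.4],[0,0,0]],
])

```text
time_s: 9.4
tcp_pos: [0.515, -0.0822, 0.2432]
eef_rot: [-70.9, 89.6, -60.3]
contact_force: [1.1, -0.1, 0.1]
gripper_width: 0.0654
```

>>> send_rows([
  [[0,-0.2,-0.1],[0,0,0]],
  [[0,-0.4,-0.2],[0,0,0]],
  [[0,-0.6,-0.3],[0,0,0]],
  [[0,-0.8,-0.4],[0,0,0]],
  [[0,-1.0,-0.4],[0,0,0]],
])

```text
time_s: 9.9
tcp_pos: [0.4816, -0.242, 0.2449]
eef_rot: [-70.8, 89.6, -60.3]
contact_force: [0.7, 1.1, 1.3]
gripper_width: 0.0657
```

```bash
python3 go.py -110 -43.5 100
python3 - <<'E'
from h import *
from go import O
a=np.radians(11);b=np.array([[np.cos(a),-np.sin(a)],[np.sin(a),np.cos(a)]])
p=r.capture('scene');X=cloud(p);B=np.dstack([(X[...,:2]-O)@b,X[...,2]])*1e3
for nm,x0,x1,y0,y1 in[('cover',15,70,-20,20),('plateR',-115,-5,-95,-85),('deck',-150,-25,-25,25)]:
    m=(B[...,0]>x0)&(B[...,0]<x1)&(B[...,1]>y0)&(B[...,1]<y1);print(nm,m.sum(),np.round(np.percentile(B[m][:,2],[10,50,90]),1))
for t in['small_heel','cream_tin','shoe_brush','heel_centre']:
    for d in r.find_in(p,t)[:3]:print(t,np.round(d['uv']),round(d['score'],2),np.round(w(p,d['uv']),3))
A=cv2.resize(p['color'][130:280,240:400],None,fx=4,fy=4,interpolation=cv2.INTER_CUBIC);save('c6',A)
E
```

```text
t 9.9 bin pos (tip z) [-174.1 -283.2  225.9] F [0.7 1.1 1.3] wid 65.7 joints [ -6.   8. -17.   0. -65. -74.]
turn units [-0.011  0.003  0.009]
shift units [0.829 1.607 0.412]
cover 192 [59.7 62.1 64.8]
plateR 299 [ 64.2 604.1 646.8]
deck 550 [ 37.8  40.7 604.4]
small_heel [362. 197.] 0.62 [0.464 0.138 0.01 ]
cream_tin [364. 226.] 0.65 [0.582 0.179 0.023]
shoe_brush [308. 260.] 0.73 [0.762 0.052 0.043]
shoe_brush [463. 212.] 0.28 [0.445 0.469 0.058]
shoe_brush [326. 209.] 0.18 [0.57  0.043 0.041]
heel_centre [331. 166.] 0.76 [ 0.372 -0.006  0.014]
heel_centre [276. 213.] 0.55 [ 0.626 -0.116  0.015]
```

View pics/c6.png

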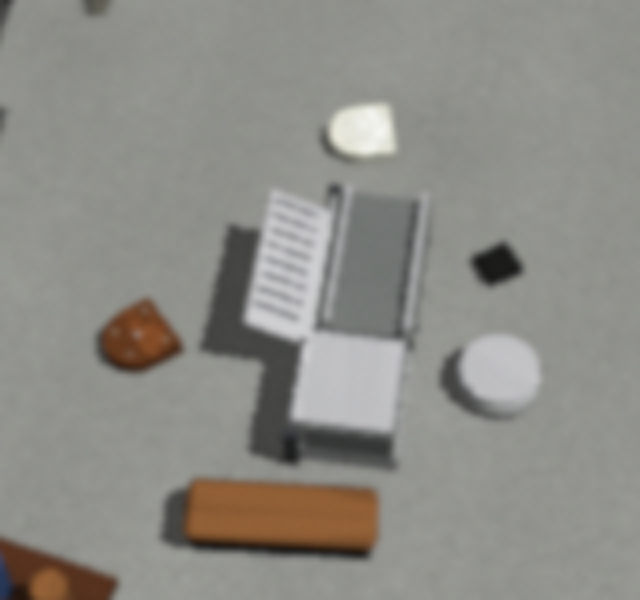

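The lane is empty, the flap is shut (cover at 62 mm, as at the start), the bystanders haven't moved, and the arm is clear. I'm handing the job in.

```bash
python3 -c "
from plant import r
print(r.close_job())"
```

```text
the job is handed in; nothing more can be done
None
```

The black heel is in the bin. I held the thumb plate down with one fingertip and pushed the heel along the lane with the other until it dropped. Then I backed off, lifted away and handed the job in at about 10 s of robot time.

**Last checks**
- **Heel:** before I let the flap go, its top read a flat z of about 39 mm, against 38 mm expected on the bin floor. Its front was at x≈44 mm and its rear, worked out from its length, at about −14 mm, only about 2 mm past the step.
- **Flap:** shut again, with the cover back at 62 mm as at the start, and the lane empty.
- **Bystanders:** the brush, tin, small heel and brown and white heels look where they were. The scene-camera readings differ by at most 9 mm from the first ones, which I take as network noise. I did not re-measure the hammer, bottle, jar and last; the arm went nowhere near them.
- **Arm:** clear of everything, about 0 N on the tool.

**What disagreed**
- **Plate friction:** twice while sliding, the plate finger was dragged hard onto its stop. The wrist read up to about 48 N in all, roughly 35 N along the lane and 33 N up. I eased up 1–2 mm each time and the slide then went freely.
- **Flap angle:** my camera estimate was about 0.38 rad when opened. It became meaningless once the gripper came near the cover, so I judged "open" from the picture and the plate height.

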